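Clip the nail file to the manicure board and shut its keeper bar

TASK

Put the glass nail file away on the aluminium manicure board: slide it flat on the board, blade first, under the sprung clip until its nose is at the end stop, letting the blade's edge lift the clip. Then swing the hinged keeper bar over the blade and all the way down into its catch, and let go. Do not disturb the other things on the counter.

Things in the scene. Friction and masses are not known exactly. Their poses are not given: they have to be found in the camera images.
- board: Aluminium manicure board, 200 x 84 mm, fixed on suction feet. Origin: centre of its underside, at counter height; x along it to the clip end, y across to the catch side, z up. Flat bed 16 mm above the counter. The file goes in along +x, centred on y 0. Keeper hinge on the -y edge: pin along x at x 5, y -37, z 26 mm. Nothing stands on the bed at x below -12 mm, where the file's grip comes to lie.
- board_stop (a point): Middle of the foot of the end stop's face on the bed, at x 80, y 0, z 16 mm of the board, under the clip; the stop is 7 mm high. Axes as the board's.
- clip (a joint): Angle of the sprung steel clip (rad): 0 at rest, growing as its lip lifts; about 0.04 with the 5 mm blade under it. Hinge pin across the board at x 92, z 28 mm of the board. The clip is smooth, 46 mm wide; its light spring presses the lip down with about 2 N.
- clip_lip (a point): Underside of the clip's lip in mid-width, at rest at x 45 mm of the board and about 3 mm above the bed. In front of it the clip flares upwards, to x 21 mm and about 13 mm above the bed, so a blade slid along the bed (up to a few mm above it) runs under the flare and lifts the clip.
- file: Violet glass nail file, 170 mm long, lying flat. Origin: centre of its underside; x along it to the rounded nose, z up. Blade 110 mm long (x -25 to 85 mm), 24 mm wide, 5 mm thick, its top bevelled to 2 mm over x 60 to 75 mm; grip block x -85 to -25 mm, 22 mm wide, 14 mm high; underside flat throughout. 40 to 80 g.
- file_nose (a point): The tip of the file's rounded nose, at file x 85, y 0, z 2.5 mm (the nose is 2 to 3 mm thick).
- file_grip (a point): Centre of the file's grip block, at file x -55, y 0, z 7 mm: where to grasp it, across the 22 mm.
- keeper (a joint): Angle of the steel keeper bar (rad): 0 level across the board in its catch, growing as it opens; starts at 1.7 to 2.0, leaning out over the board's -y edge. Stiff hinge (0.035 N m, about 0.5 N at the tab): it stays where it is left and must be pushed right down. Bar 100 mm long from its pin, 4 mm thick, 16 mm wide, tab 24 mm wide over the last 20 mm; shut, its underside is 8 mm above the bed.
- keeper_tab (a point): Middle of the top face of the keeper bar's tab, 90 mm from the hinge pin; with the bar shut it is at x 5, y 53, z 28 mm of the board, beyond the catch and the board's +y edge.
- catch (a point): Ledge of the catch that the keeper bar comes to rest on, between two cheeks 22 mm apart that end 1 mm above the shut bar; at x 5, y 36, z 24 mm of the board. Axes as the board's.
- soap_case: Bystander: closed aluminium soap case 107 x 70 x 35 mm, beside the board on its +y side. Origin: centre of the underside.
- roller: Bystander: red plastic hair roller standing on end, 44 mm across, 65 mm high, beyond the board's clip end. Origin: centre of the underside.
- polish: Bystander: small bottle 28 mm across, 62 mm high, standing beside the file's blade. Origin: centre of the underside.
- comb: Bystander: black comb 150 x 34 x 6 mm lying beside the file. Origin: about the centre of its underside.
- headband: Bystander: lime-green plastic headband, about 125 mm across, lying flat (10 mm high) at the far side. Origin: middle of its arch, at counter height.
- earring_stand: Bystander: clear acrylic earring stand 155 mm high with a 100 mm round foot, at the far side. Origin: centre of the underside.
There are look-alikes about, which are no part of the job. Several things have the shape of the file; the one meant has the colours described above.

How it is judged:
On the way, in this order (a step that is already met when the one before it is completed fails the run):
1. the file lies flat under the lifted clip with its nose at the end stop (within 12 mm) (x of file_nose in the frame of board between 0.068 and 0.084 m and y of file_nose in the frame of board between -0.012 and 0.012 m and z of file_nose in the frame of board between 0.012 and 0.023 m and angle between the x axis of file and the x axis of board, either way round below 0.15 rad and angle between file's own z axis and vertical below 0.12 rad and value of joint clip above 0.02 rad), for 0.2 s.
2. the keeper bar is down in its catch over the blade (value of joint keeper below 0.06 rad), for 0.2 s.
At the end, for the whole second after the job is handed in: The file lies flat on the board under the lifted clip, its nose no more than 12 mm from the end stop, within 12 mm of the board's middle line and 0.15 rad of its direction, at rest; the keeper bar is shut in its catch (within 0.06 rad) (all of step 1 and value of joint keeper below 0.06 rad and linear speed of file below 0.02 m/s); the robot touches nothing.
It fails at once if a bystander disturbed (moved more than 25 mm) (distance of any of soap_case, roller, polish, comb, headband, earring_stand from where it was at the start of the episode above 0.025 m).
It also fails if it takes over 51 s, if anything falls off the work surface, if the arm or the gripper's body presses on something with over 40 N, if the wrist force passes 120 N, or if a joint passes its speed limit or range.

ROBOT

A 7-joint arm with a two-finger parallel gripper is mounted at the origin on the work surface. World frame = base frame: x ahead of the robot, y to its left, z up, the work surface at z = 0. Lengths are in m, angles in rad, forces in N, time in s.
With the tool pointing down it reaches from about 0.425 to 1.025 m from the base axis. Payload 3.6 kg.
Tool frame: the origin (TCP) lies midway between the tips of the shut fingers; the grasp point (between the pads) lies 19 mm behind it; z points along the fingers, y is the direction in which the jaws open and shut (so a half turn about z gives the same grasp; the last joint's range is limited). The gripper opens to 85 mm and grips with 20 to 120 N. Pads are 22 mm wide; open, the fingers measure 114 mm over their backs; the gripper's body (76 mm by 85 mm) begins 54 mm behind the grasp point. The pads swing forward as they close: fully open they stand 13 mm farther back than shut.
Start: joints at [1.121, 0.591, 0.048, 1.609, -0.033, 0.943, -0.034], TCP at [0.253, -0.679, 0.231] pointing down, gripper open.
Joint ranges: [-2.69, 2.69], [-0.47, 2.24], [-1.27, 1.36], [0.19, 2.51], [-1.53, 4.68], [0.08, 2.07], [-3.09, 3.09]. Speed limits (rad/s): [2.57, 2.57, 3.14, 3.14, 3.14, 3.14, 3.14].

INTERFACE

Orientations are given as [roll, pitch, yaw] about the fixed x, y, z axes, in that order (R = Rz(yaw) Ry(pitch) Rx(roll)).
In Python, from station import arm, eyes, recognise, tip_of gives the robot as it stands.
- The arm moves only by the tool arm_command, never from a script. Its argument "targets" is a list of rows, each a list of 6 numbers: the shift along the world's x, y, z in m, then the turn, a rotation vector about the world's x, y, z in rad. In form: [[x, y, z, rx, ry, rz], ...]. A call has 1 to 10 rows; each row shifts and turns the commanded pose from where the row before left it; what a row does not reach is not made up. A row lasts 1/8 s, in which the tool goes at most 62.5 mm and 10.7 degrees, less where a joint would pass 70% of its speed; a pose out of reach is approached as far as the arm can. A call is refused whole if a number of a shift passes 0.0625 or a number of a turn 0.188, either way. A call with a gripper value outside its range is refused whole. "claw" is the opening, from -1 (shut) to 1 (fully open), so that 0 is half open, set as the call begins (left out, the last holds). The fingers move at their own pace and stop on an object; "newtons" is the grip in N (left out, the last holds). Time passes only in rows, so rows that do not move let the fingers close. It gives the time, the measured TCP pose, the force and the opening at its end, in the units of the state.
- arm.state(): the state, without advancing time (a new reading comes with each control period).
- eyes.get_image(name): name is "scene" or "side" or "wrist"; returns a dict with "frame" (384x512x3 uint8, red, green, blue), "fx", "fy", "cx", "cy" (pixels), "k1" (the pictures are not rectified: a ray, as slopes to the right and down, at radius r is drawn at 1 + k1 r^2 times it, then the intrinsics apply), "view" (4x4, takes a point from world to camera coordinates). Camera axes: x right, y down, z forward; pixel columns grow to the right and rows downward; lengths in m; the calibration is good to about 2 mm. A picture is of the moment at which its call begins. There is no depth.
- arm.finish_job(): hands the job in, once; it reports no verdict.
Trained networks look in the newest picture that a camera, given by its name, has taken for a name from the list of things; names that differ only in an ending like _2 or _b are one class to them, and where a whole thing is asked for, a point or a joint stands for the part that bears it (a point fixed in the world has none). Each returns a list of dicts, best first, with "confidence" (0 to 1); they miss things now and then, are a little off and sometimes report something else, mostly with a low value. They report only what shows in the picture. A call takes as long as a camera call. They do not tell look-alikes from the thing itself.
- recognise(camera, label): "centre" ([x, y, z] in m, in world coordinates, good to about 4 mm: the middle of the surface that is visible of it).
- tip_of(camera, label): "centre" ([x, y, z] in m, in world coordinates, good to about 4 mm: a listed point, or the origin of a listed thing).
The state is a dict: "time": time; "joint_positions": joint angles; "joint_velocities": joint speeds; "effort": joint torques, N m; "tcp_pos": TCP position; "ee_rot": TCP orientation; "ft_force": force on the tool from outside, world axes, zero at the start; "wrist_torque": the same for the moment, N m; "gripper_width": finger opening in m.
Only numpy, scipy, OpenCV 4.12 (cv2) and the standard library are available. Lean on these libraries where they do the work, as an engineer would, in place of code of your own. Each camera call takes 0.05 s, during which the arm holds its last target.

## Working session

There is one attempt and no reset: what is moved stays moved. The work goes in short steps, Python scripts to look and compute and a tool call to move; the robot and the scene stay as the last step left them, time stands still between calls to the robot, and variables do not carry over. Pictures are saved under pics/ and viewed, and the job is handed in when it is done.

Besides the shell and the picture viewer there is one more tool, called after "Emit:" by a JSON object that holds its "fn" and its "kwargs", one argument or row to a line. arm_command: Moves the arm, as the interface text tells. Its arguments: {"type":"object","properties":{"targets":{"type":"array","items":{"type":"array","items":{"type":"number"}}},"claw":{"type":"number"},"newtons":{"type":"number"}},"required":["targets"]}

```bash
ls; mkdir -p pics; python3 - <<'E'
from station import arm, eyes, recognise, tip_of
import cv2
s=arm.state(); print(s)
for n in ["scene","side","wrist"]:
    d=eyes.get_image(n); cv2.imwrite(f"pics/{n}0.png",cv2.cvtColor(d["frame"],cv2.COLOR_RGB2BGR))
    print(n,d["fx"],d["cx"],d["cy"],d["k1"]); print(d["view"].round(3).tolist())
E
```

```text
pics
{'time': 0.0, 'joint_positions': array([ 1.12048032,  0.59212849,  0.04832795,  1.60981706, -0.0333103 ,
        0.9427107 , -0.03371988]), 'joint_velocities': array([-0.00057142, -0.00035565,  0.00080441,  0.00098058,  0.00125503,
       -0.00065022,  0.00153827]), 'effort': array([ 6.03169556e-04, -5.48701537e+01,  1.54630959e+00, -1.98122460e+01,
        9.27534333e-03,  8.72780249e-03, -5.68990913e-06]), 'tcp_pos': array([ 0.25294092, -0.67856406,  0.23013689]), 'ee_rot': array([-3.13933862e+00,  1.34868967e-04,  3.56847554e-01]), 'ft_force': array([0.42121121, 0.43208823, 0.16403309]), 'wrist_torque': array([0.00409964, 0.05655185, 0.00084652]), 'gripper_width': 0.08519069708288994}
scene 438.82729913040043 255.9017630029634 186.9611430580686 -0.030290948106381426
[[-0.346, 0.938, 0.002, 0.231], [0.772, 0.286, -0.568, -0.407], [-0.533, -0.195, -0.823, 1.615], [0.0, 0.0, 0.0, 1.0]]
side 382.72534966840016 254.24817398942923 193.6213606490736 0.02305625181423082
[[0.741, -0.671, -0.004, -0.47], [-0.337, -0.367, -0.867, 0.239], [0.581, 0.644, -0.498, 0.692], [0.0, 0.0, 0.0, 1.0]]
wrist 302.2957131720735 256.81651584932354 189.85741010235154 0.00809716761086042
[[0.35, -0.937, -0.001, -0.725], [-0.9, -0.336, 0.279, -0.036], [-0.262, -0.097, -0.96, 0.378], [0.0, 0.0, 0.0, 1.0]]
```

View pics/scene0.png

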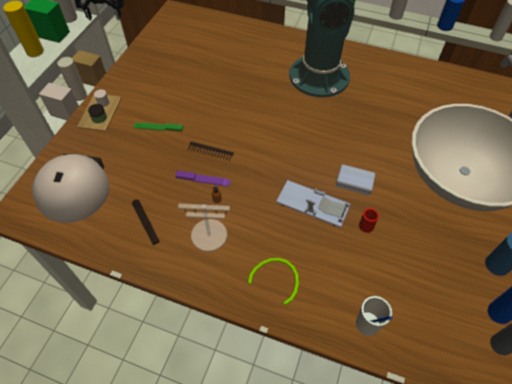

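View pics/side0.png

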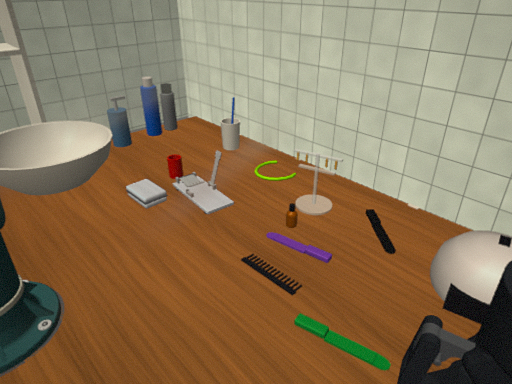

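```bash
python3 - <<'E'
from station import arm, eyes, recognise, tip_of
for n in ["scene","side"]:
  for l in ["board","board_stop","clip_lip","file","file_nose","file_grip","keeper_tab","catch","polish","comb","soap_case"]:
    print(n,l,[(round(r["confidence"],2),[round(float(x),3) for x in r["centre"]]) for r in tip_of(n,l)])
print(arm.state()["time"])
E
```

```text
scene board [(0.67, [0.549, 0.13, 0.003])]
scene board_stop [(0.81, [0.556, 0.212, 0.02])]
scene clip_lip [(0.65, [0.554, 0.177, 0.02])]
scene file [(0.87, [0.431, -0.441, 0.001]), (0.59, [0.58, -0.208, 0.0]), (0.27, [0.619, 0.13, 0.112])]
scene file_nose [(0.61, [0.56, -0.127, 0.006]), (0.57, [0.455, -0.521, 0.006]), (0.55, [0.721, -0.366, 0.008])]
scene file_grip [(0.65, [0.582, -0.263, 0.011]), (0.62, [0.419, -0.385, 0.005]), (0.6, [0.807, -0.258, 0.004])]
scene keeper_tab [(0.64, [0.618, 0.13, 0.114])]
scene catch [(0.96, [0.515, 0.138, 0.022]), (0.35, [0.561, -0.129, 0.005])]
scene polish []
scene comb [(0.7, [0.47, -0.234, 0.002])]
scene soap_case [(0.97, [0.428, 0.23, -0.003]), (0.66, [0.574, -0.209, -0.002])]
side board [(0.57, [0.55, 0.135, 0.001])]
side board_stop [(0.78, [0.558, 0.213, 0.015])]
side clip_lip [(0.68, [0.551, 0.178, 0.019]), (0.62, [0.755, 0.115, -0.003])]
side file [(0.82, [0.435, -0.442, -0.001]), (0.8, [0.578, -0.206, -0.002]), (0.79, [0.771, -0.303, 0.004]), (0.45, [0.467, -0.235, -0.003])]
side file_nose [(0.9, [0.56, -0.125, 0.001]), (0.9, [0.718, -0.373, 0.003]), (0.65, [0.457, -0.52, -0.001])]
side file_grip [(0.88, [0.804, -0.262, 0.011]), (0.65, [0.585, -0.262, 0.008]), (0.6, [0.419, -0.387, 0.009]), (0.26, [0.752, 0.117, -0.004])]
side keeper_tab [(0.63, [0.62, 0.132, 0.113]), (0.28, [0.432, 0.227, -0.003])]
side catch [(0.72, [0.511, 0.144, 0.025]), (0.68, [0.752, 0.115, -0.003])]
side polish [(0.73, [0.627, -0.14, 0.002])]
side comb [(0.86, [0.466, -0.238, -0.001])]
side soap_case [(0.6, [0.43, 0.229, -0.003])]
1.25
```

The scene shows the violet file lying near pixel (203,180), with the polish bottle beside it at (216,195). The board is at (313,202), with its keeper standing on the far side. The green and black files are look-alikes. Next I'll move above the file's grip.

Emit:
{"fn": "arm_command", "kwargs": {
  "targets": [
    [0.036, 0.045, 0, 0, 0, 0.153],
    [0.036, 0.045, 0, 0, 0, 0.153],
    [0.036, 0.045, 0, 0, 0, 0.153],
    [0.036, 0.045, 0, 0, 0, 0.153],
    [0.036, 0.045, 0, 0, 0, 0.153],
    [0.036, 0.045, 0, 0, 0, 0.153],
    [0.036, 0.045, -0.01, 0, 0, 0.153],
    [0.036, 0.045, -0.02, 0, 0, 0.153],
    [0.036, 0.045, -0.02, 0, 0, 0.153],
    [0, 0, 0, 0, 0, 0]
  ],
  "claw": 0.2
}}

```text
time: 2.5
tcp_pos: [0.5804, -0.2671, 0.1802]
ee_rot: [3.14, -0.005, 1.744]
ft_force: [-0.7, -0.4, -0.2]
gripper_width: 0.0511
```

```bash
cat > h.py <<'E'
from station import arm, eyes, recognise, tip_of
import cv2, numpy as np
def grab(n,name):
    d=eyes.get_image(n); cv2.imwrite(f"pics/{name}.png",cv2.cvtColor(d["frame"],cv2.COLOR_RGB2BGR)); return d
def px2w(d,uv,z):
    k=np.array([[d["fx"],0,d["cx"]],[0,d["fy"],d["cy"]],[0,0,1]])
    p=np.array([(uv[0]-d["cx"])/d["fx"],(uv[1]-d["cy"])/d["fy"]]); q=p.copy()
    for _ in range(20): q=p/(1+d["k1"]*(q@q))
    V=np.array(d["view"]);R=V[:3,:3];c=-R.T@V[:3,3];r=R.T@np.array([q[0],q[1],1])
    return c+r*(z-c[2])/r[2]
def w2px(d,P):
    V=np.array(d["view"]);p=V[:3,:3]@np.array(P)+V[:3,3];q=p[:2]/p[2];q=q*(1+d["k1"]*(q@q))
    return [d["fx"]*q[0]+d["cx"],d["fy"]*q[1]+d["cy"]]
def tips(n,l): return [(round(r["confidence"],2),[round(float(x),4) for x in r["centre"]]) for r in tip_of(n,l)]
E
python3 - <<'E'
from h import *
d=grab("wrist","w1")
for l in ["file_nose","file_grip","file"]: print(l,tips("wrist",l))
hsv=cv2.cvtColor(d["frame"],cv2.COLOR_RGB2HSV)
m=cv2.inRange(hsv,(120,90,40),(155,255,255)); 
n,L,st,c=cv2.connectedComponentsWithStats(m); i=1+np.argmax(st[1:,4]); print(st[i])
ys,xs=np.nonzero(L==i)
W=np.array([px2w(d,(x,y),0.005)[:2] for x,y in zip(xs,ys)])
mu=W.mean(0);u,s,v=np.linalg.svd(W-mu,full_matrices=False);a=v[0]*np.sign(v[0][1])
t=(W-mu)@a;print(mu,a,np.arctan2(a[1],a[0]),t.min(),t.max(),mu+a*t.min(),mu+a*t.max())
r,box,_=None,cv2.minAreaRect((W*1000).astype(np.float32)),0;print(box)
E
```

```text
file_nose [(0.91, [0.7185, -0.3718, -0.0002]), (0.73, [0.5614, -0.1241, 0.004])]
file_grip [(0.91, [0.4215, -0.3853, 0.0078]), (0.84, [0.5862, -0.2607, 0.0101]), (0.71, [0.8058, -0.2647, 0.0105])]
file [(0.98, [0.7761, -0.3061, 0.0023]), (0.68, [0.4326, -0.4328, -0.0013]), (0.58, [0.5746, -0.208, 0.0005])]
[ 250   24   25  173 3854]
[ 0.57624884 -0.20318514] [-0.18050873  0.98357338] 1.7522999761690037 -0.09191850777105737 0.07767639023361336 [ 0.59284094 -0.29359373] [ 0.56222758 -0.12678471]
((577.4735107421875, -210.21762084960938), (23.587575912475586, 169.6890869140625), 10.87369441986084)
```

View pics/w1.png

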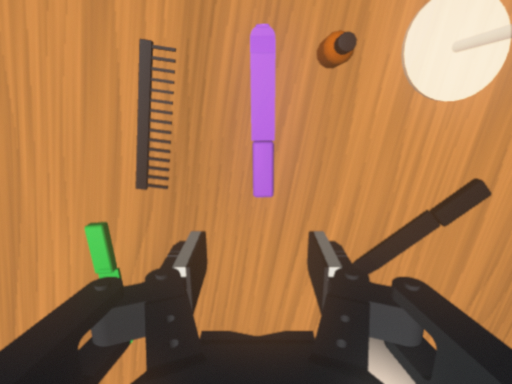

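The wrist view shows the violet file upright at (263,25)–(263,197). The comb at (155,115) and the polish at (338,47) are both clear of the jaws. I'll lower and grip.

Emit:
{"fn": "arm_command", "kwargs": {
  "targets": [
    [0.004, -0.002, -0.045, 0, 0, 0.012],
    [0.004, -0.002, -0.045, 0, 0, 0],
    [0, 0, -0.045, 0, 0, 0],
    [0, 0, -0.028, 0, 0, 0],
    [0, 0, -0.012, 0, 0, 0],
    [0, 0, 0, 0, 0, 0]
  ]
}}

```text
time: 3.45
tcp_pos: [0.5847, -0.2797, 0.0063]
ee_rot: [-3.141, 0.001, 1.744]
ft_force: [0.2, 0.7, 0.4]
gripper_width: 0.0512
```

Emit:
{"fn": "arm_command", "kwargs": {
  "targets": [
    [0, 0, 0, 0, 0, 0],
    [0, 0, 0, 0, 0, 0],
    [0, 0, 0, 0, 0, 0],
    [0, 0, 0, 0, 0, 0]
  ],
  "claw": -1,
  "newtons": 50
}}

```text
time: 3.95
tcp_pos: [0.5867, -0.279, 0.0081]
ee_rot: [3.139, 0.002, 1.746]
ft_force: [-0.1, -0.7, 6.2]
gripper_width: 0.0203
```

Emit:
{"fn": "arm_command", "kwargs": {
  "targets": [
    [0, 0, 0.02, 0, 0, 0],
    [0, 0, 0.04, 0, 0, 0],
    [0, 0, 0.05, 0, 0, 0],
    [0, 0, 0.02, 0, 0, 0],
    [0, 0, 0, 0, 0, 0]
  ]
}}

```text
time: 4.58
tcp_pos: [0.5861, -0.2787, 0.1383]
ee_rot: [3.139, 0.002, 1.746]
ft_force: [-0.1, 0.4, -1.2]
gripper_width: 0.0202
```

```bash
python3 - <<'E'
from h import *
print(arm.state()["tcp_pos"],arm.state()["ee_rot"])
d=grab("wrist","w2"); grab("side","s2")
for l in ["file_nose","file_grip","board","board_stop","clip_lip","catch","keeper_tab"]: print(l,tips("wrist",l))
E
```

```text
[ 0.58609383 -0.27872377  0.13832172] [3.13862528e+00 2.06718487e-03 1.74569715e+00]
file_nose [(0.58, [0.7185, -0.3722, 0.0024])]
file_grip [(0.9, [0.5842, -0.2611, 0.1386]), (0.83, [0.8054, -0.2618, 0.0088]), (0.68, [0.4181, -0.3821, 0.0076])]
board []
board_stop []
clip_lip [(0.23, [0.5836, -0.2633, 0.1396])]
catch [(0.5, [0.5742, -0.2107, 0.1305])]
keeper_tab [(0.31, [0.5824, -0.2626, 0.1418])]
```

View pics/w2.png

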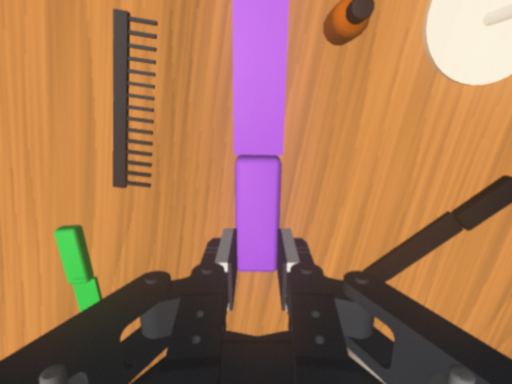

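View pics/s2.png

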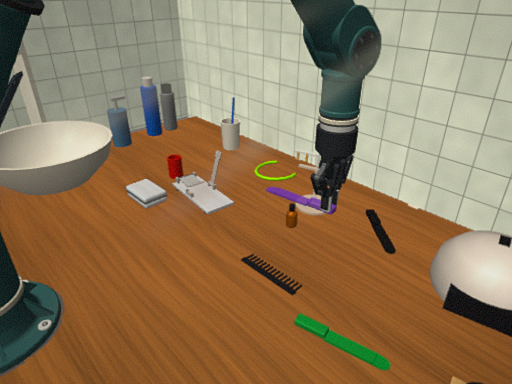

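The file is held level, and in the wrist view it runs up from (257,270). I'll carry it to in front of the board at height.

Emit:
{"fn": "arm_command", "kwargs": {
  "targets": [
    [-0.01, 0.049, 0, 0, 0, -0.054],
    [-0.01, 0.049, 0, 0, 0, -0.054],
    [-0.01, 0.049, 0, 0, 0, -0.054],
    [-0.01, 0.049, 0, 0, 0, -0.054],
    [-0.01, 0.049, 0, 0, 0, -0.054],
    [0, 0, 0, 0, 0, 0],
    [0, 0, 0, 0, 0, 0]
  ]
}}

```text
time: 5.9
tcp_pos: [0.5354, -0.0336, 0.1362]
ee_rot: [3.142, 0.001, 1.477]
ft_force: [0.5, -0.8, -0.2]
gripper_width: 0.0202
```

```bash
python3 - <<'E'
from h import *
print(arm.state()["tcp_pos"],arm.state()["ee_rot"])
d=grab("wrist","w3"); 
for c in ["wrist","scene","side"]:
  if c!="wrist": grab(c,c+"3")
  for l in ["file_nose","file_grip","board","board_stop","clip_lip","catch","keeper_tab"]: print(c,l,tips(c,l))
E
```

```text
[ 0.53541465 -0.03361869  0.13624093] [3.14154640e+00 5.72045261e-04 1.47650820e+00]
wrist file_nose []
wrist file_grip [(0.82, [0.5338, -0.0175, 0.1354])]
wrist board []
wrist board_stop []
wrist clip_lip []
wrist catch []
wrist keeper_tab []
scene file_nose [(0.97, [0.5544, 0.1193, 0.1318]), (0.88, [0.7178, -0.3665, 0.0037]), (0.81, [0.4544, -0.5223, 0.0009])]
scene file_grip [(0.97, [0.5346, -0.0199, 0.141]), (0.82, [0.4222, -0.3853, 0.0049]), (0.6, [0.8064, -0.2589, 0.0069])]
scene board [(0.67, [0.5455, 0.1295, 0.0024])]
scene board_stop [(0.92, [0.5534, 0.2118, 0.0183])]
scene clip_lip [(0.86, [0.5524, 0.1812, 0.0206])]
scene catch [(0.85, [0.5144, 0.138, 0.0219])]
scene keeper_tab [(0.66, [0.6179, 0.1282, 0.1125])]
side file_nose [(0.89, [0.4549, -0.519, -0.0007]), (0.86, [0.7187, -0.3705, 0.0036]), (0.63, [0.5491, 0.12, 0.1287])]
side file_grip [(0.9, [0.8054, -0.2632, 0.0122]), (0.65, [0.4176, -0.3899, 0.0106]), (0.51, [0.5352, -0.0181, 0.1359])]
side board []
side board_stop [(0.86, [0.5583, 0.209, 0.0157])]
side clip_lip [(0.75, [0.5522, 0.1803, 0.0199])]
side catch [(0.67, [0.5117, 0.1447, 0.0257])]
side keeper_tab []
```

View pics/w3.png

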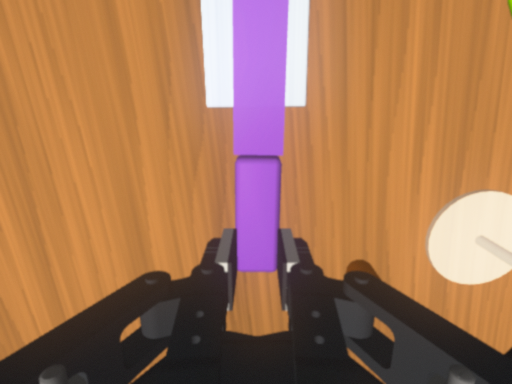

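View pics/scene3.png

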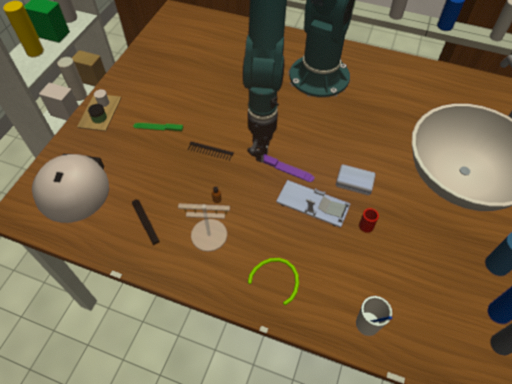

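```bash
python3 - <<'E'
from h import *
d=eyes.get_image("wrist")
f=d["frame"].astype(int)
# white board mask
m=((f.min(2)>150)).astype(np.uint8); m[:,330:]=0
for v in range(5,110,10):
    xs=np.nonzero(m[v])[0]; 
    if len(xs): 
        a,b=px2w(d,(xs.min()-.5,v),.016),px2w(d,(xs.max()+.5,v),.016); print(v,xs.min(),xs.max(),a[:2].round(4),b[:2].round(4),((a+b)/2)[:2].round(4),np.hypot(*(a-b)[:2]).round(4))
for u in (212,225,290,300):
    ys=np.nonzero(m[:,u])[0]; print(u,ys.max(),px2w(d,(u,ys.max()+.5),.016).round(4))
# file in gripper edges at z
hsv=cv2.cvtColor(d["frame"],cv2.COLOR_RGB2HSV); p=cv2.inRange(hsv,(120,90,40),(155,255,255))
zb=d and arm.state()["tcp_pos"][2]-.008
for v,z in ((10,zb+.005),(60,zb+.005),(110,zb+.005),(140,zb+.005),(175,zb+.014),(215,zb+.014)):
    xs=np.nonzero(p[v])[0]; a,b=px2w(d,(xs.min()-.5,v),z),px2w(d,(xs.max()+.5,v),z); print(v,xs.min(),xs.max(),((a+b)/2).round(4),np.hypot(*(a-b)[:2]).round(4))
A=[[.5565,.2115],[.5525,.1795],[.513,.141],[.548,.132]];B=[[.08,0],[.045,0],[.005,.036],[0,0]]
A=np.array(A);B=np.array(B);ca,cb=A.mean(0),B.mean(0);H=(B-cb).T@(A-ca);th=np.arctan2(H[0,1]-H[1,0],H[0,0]+H[1,1]);R=np.array([[np.cos(th),-np.sin(th)],[np.sin(th),np.cos(th)]]);print("fit",th,ca-R@cb)
E
```

```text
5 201 309 [0.5068 0.1114] [0.5897 0.1036] [0.5482 0.1075] 0.0833
15 201 309 [0.5058 0.1047] [0.5894 0.0968] [0.5476 0.1007] 0.084
25 202 308 [0.5055 0.0978] [0.5883 0.09  ] [0.5469 0.0939] 0.0832
35 202 308 [0.5045 0.0908] [0.588 0.083] [0.5462 0.0869] 0.0839
45 203 308 [0.5042 0.0837] [0.5877 0.0758] [0.546  0.0798] 0.0838
55 203 307 [0.5032 0.0765] [0.5866 0.0686] [0.5449 0.0726] 0.0838
65 204 307 [0.5029 0.0691] [0.5862 0.0612] [0.5445 0.0652] 0.0837
75 204 307 [0.5018 0.0616] [0.5859 0.0537] [0.5438 0.0577] 0.0845
85 205 306 [0.5015 0.054 ] [0.5847 0.0461] [0.5431 0.05  ] 0.0836
95 206 306 [0.5012 0.0462] [0.5843 0.0383] [0.5428 0.0422] 0.0835
105 206 305 [0.5001 0.0383] [0.5831 0.0304] [0.5416 0.0343] 0.0834
212 107 [0.5052 0.0358 0.016 ]
225 270 [ 0.497  -0.1181  0.016 ]
290 267 [ 0.5605 -0.1208  0.016 ]
300 107 [0.5784 0.0288 0.016 ]
10 233 287 [0.5477 0.0739 0.1333] 0.0233
60 234 285 [0.5457 0.0545 0.1333] 0.023
110 233 284 [0.5432 0.0332 0.1333] 0.0241
140 234 282 [0.5417 0.0195 0.1333] 0.0233
175 235 280 [0.5401 0.0046 0.1423] 0.0212
215 236 278 [ 0.538  -0.015   0.1423] 0.0206
fit 1.4703542940215863 [0.54819576 0.13276134]
```

The wrist view gives the board's near end at about (206–306,106). The board's heading is about 1.48 and the file's about 1.46. I'll trim by +0.02 and lower until the file is just above the bed.

Emit:
{"fn": "arm_command", "kwargs": {
  "targets": [
    [0, 0, -0.03, 0, 0, 0.02],
    [0, 0, -0.04, 0, 0, 0],
    [0, 0, -0.028, 0, 0, 0],
    [0, 0, -0.01, 0, 0, 0],
    [0, 0, 0, 0, 0, 0],
    [0, 0, 0, 0, 0, 0]
  ]
}}

```text
time: 7.9
tcp_pos: [0.5361, -0.0333, 0.0293]
ee_rot: [3.14, -0.0, 1.496]
ft_force: [-0.0, -1.3, -0.2]
gripper_width: 0.0202
```

```bash
python3 - <<'E'
from h import *
print(arm.state()["tcp_pos"],arm.state()["ee_rot"],arm.state()["ft_force"])
d=grab("wrist","w4"); 
for c in ["scene","side"]:
  g=grab(c,c+"4")
  for l in ["file_nose","file_grip","board_stop","clip_lip"]: print(c,l,tips(c,l)[:3])
  u,v=map(int,w2px(g,(.55,.13,.03))); cv2.imwrite(f"pics/{c}4c.png",cv2.resize(cv2.cvtColor(g["frame"][max(v-60,0):v+60,max(0,u-80):u+80],cv2.COLOR_RGB2BGR),None,fx=5,fy=5,interpolation=cv2.INTER_CUBIC)); print(u,v)
E
```

```text
[ 0.53609311 -0.03329857  0.02929616] [ 3.13965229e+00 -1.81027012e-04  1.49581150e+00] [-0.02548178 -1.32960026 -0.23315432]
scene file_nose [(0.86, [0.7177, -0.3685, 0.0056]), (0.77, [0.4538, -0.5199, 0.0021]), (0.54, [0.5509, 0.1194, 0.0263])]
scene file_grip [(0.87, [0.422, -0.3857, 0.0071]), (0.84, [0.537, -0.0152, 0.0328]), (0.68, [0.8038, -0.258, 0.0097])]
scene board_stop [(0.62, [0.5541, 0.2125, 0.0211])]
scene clip_lip [(0.62, [0.552, 0.1793, 0.0175])]
311 199
side file_nose [(0.83, [0.7183, -0.3713, 0.0037]), (0.74, [0.4545, -0.5168, -0.0044]), (0.5, [0.546, 0.1208, 0.025])]
side file_grip [(0.7, [0.4188, -0.3889, 0.0124]), (0.66, [0.5356, -0.0162, 0.03]), (0.58, [0.8039, -0.2612, 0.0096])]
side board_stop [(0.88, [0.5592, 0.2125, 0.0191])]
side clip_lip [(0.74, [0.5669, 0.2909, -0.0014]), (0.66, [0.5506, 0.1791, 0.0177])]
201 186
```

View pics/w4.png

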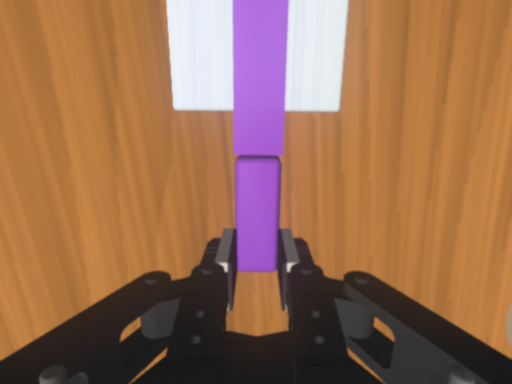

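View pics/scene4c.png

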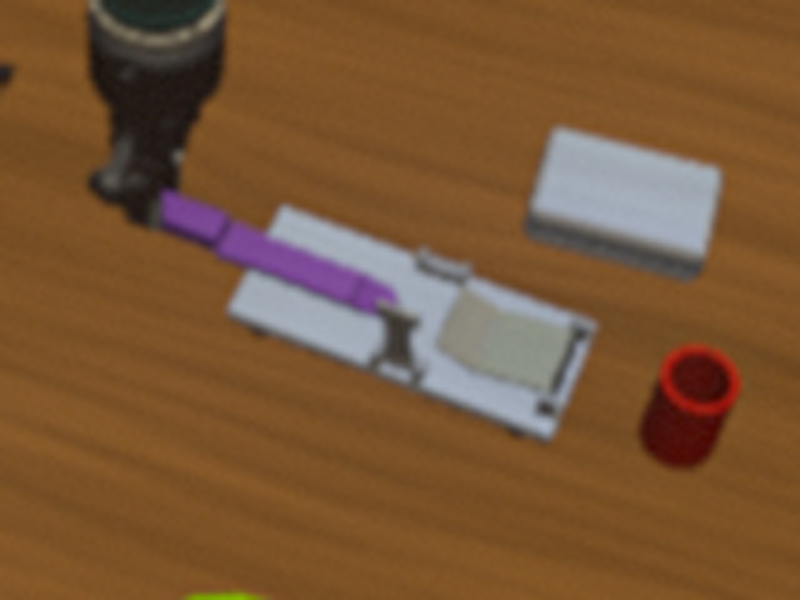

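View pics/side4c.png

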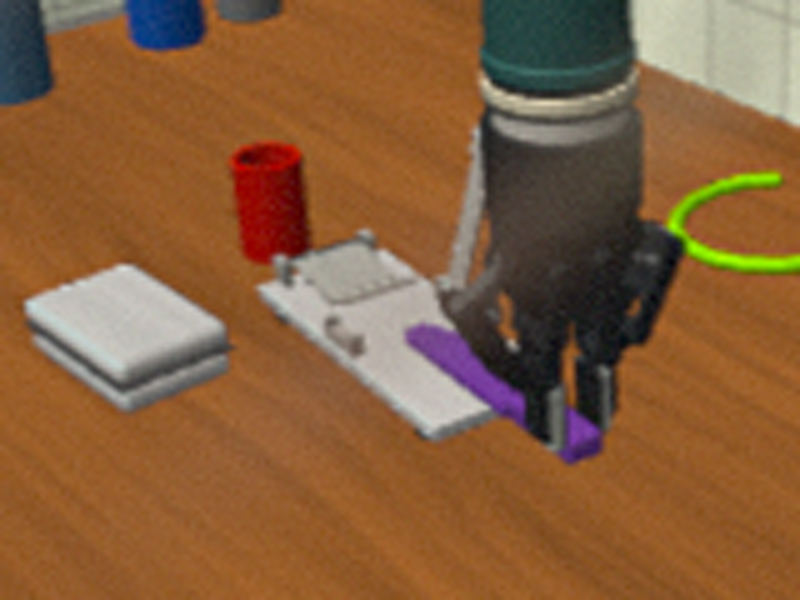

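The file is about 5 mm above the bed and centred to within 2 mm: its mid-line is at column 259 and the board's at 257. I'll lower it and slide it in.

Emit:
{"fn": "arm_command", "kwargs": {
  "targets": [
    [-0.001, 0, -0.004, 0, 0, 0],
    [0, 0, 0, 0, 0, 0],
    [0.0009, 0.01, 0, 0, 0, 0],
    [0.0009, 0.01, 0, 0, 0, 0],
    [0.0009, 0.01, 0, 0, 0, 0],
    [0.0009, 0.01, 0, 0, 0, 0],
    [0, 0, 0, 0, 0, 0]
  ]
}}

```text
time: 9.32
tcp_pos: [0.538, 0.0084, 0.0243]
ee_rot: [3.141, -0.001, 1.498]
ft_force: [-0.0, -1.5, -0.3]
gripper_width: 0.0201
```

Emit:
{"fn": "arm_command", "kwargs": {
  "targets": [
    [0.0009, 0.01, 0, 0, 0, 0],
    [0.0009, 0.01, 0, 0, 0, 0],
    [0.0009, 0.01, 0, 0, 0, 0],
    [0, 0, 0, 0, 0, 0]
  ]
}}

```text
time: 9.82
tcp_pos: [0.5408, 0.0383, 0.0243]
ee_rot: [3.141, -0.001, 1.498]
ft_force: [0.7, 1.1, -1.1]
gripper_width: 0.0201
```

```bash
python3 - <<'E'
from h import *
print(arm.state()["tcp_pos"],arm.state()["ee_rot"],arm.state()["ft_force"])
for c in ["scene","wrist"]:
  g=grab(c,c+"5")
  for l in ["file_nose","file_grip","clip_lip"]: print(c,l,tips(c,l)[:3])
  if c=="scene":
   u,v=map(int,w2px(g,(.55,.13,.03))); cv2.imwrite(f"pics/{c}5c.png",cv2.resize(cv2.cvtColor(g["frame"][max(v-60,0):v+60,max(0,u-80):u+80],cv2.COLOR_RGB2BGR),None,fx=5,fy=5,interpolation=cv2.INTER_CUBIC))
E
```

```text
[0.54082389 0.03831977 0.02432718] [ 3.14099525e+00 -1.09882633e-03  1.49778137e+00] [ 0.70232635  1.14400538 -1.13173378]
scene file_nose [(0.93, [0.7186, -0.3691, 0.0029]), (0.83, [0.4553, -0.5192, 0.0036])]
scene file_grip [(0.86, [0.4204, -0.3854, 0.0033]), (0.6, [0.8057, -0.2593, 0.0059]), (0.52, [0.5389, 0.053, 0.0268])]
scene clip_lip [(0.87, [0.5559, 0.1778, 0.0175])]
wrist file_nose []
wrist file_grip [(0.62, [0.5428, 0.0545, 0.0259])]
wrist clip_lip []
```

View pics/scene5c.png

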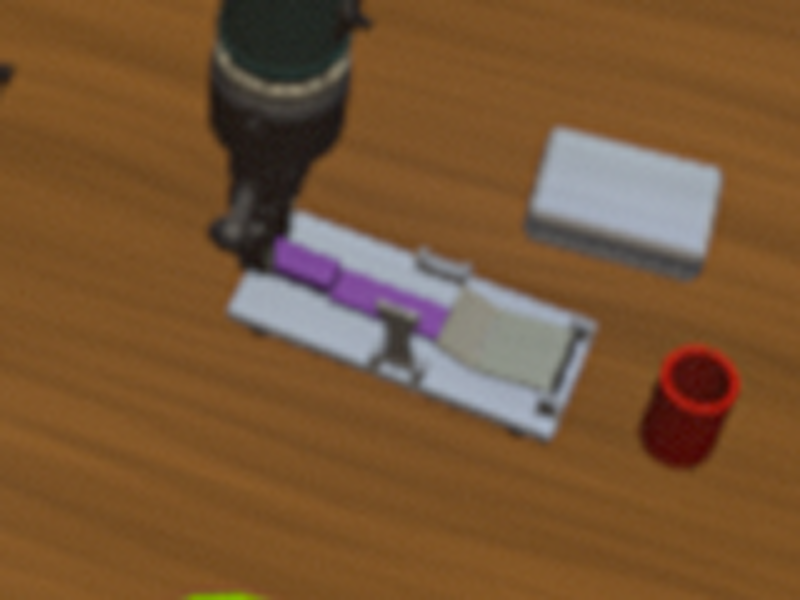

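View pics/wrist5.png

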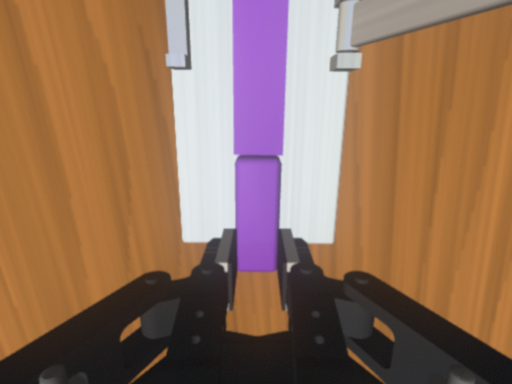

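The nose is under the clip and the file is centred between the cheeks in the wrist view. I'll push on toward the stop.

Emit:
{"fn": "arm_command", "kwargs": {
  "targets": [
    [0.0005, 0.005, 0, 0, 0, 0],
    [0.0005, 0.005, 0, 0, 0, 0],
    [0.0005, 0.005, 0, 0, 0, 0],
    [0, 0, 0, 0, 0, 0]
  ]
}}

```text
time: 10.72
tcp_pos: [0.5422, 0.0526, 0.0243]
ee_rot: [3.141, -0.001, 1.497]
ft_force: [-0.1, -1.2, -1.0]
gripper_width: 0.0203
```

Emit:
{"fn": "arm_command", "kwargs": {
  "targets": [
    [0.0002, 0.002, 0, 0, 0, 0],
    [0, 0, 0, 0, 0, 0]
  ]
}}

```text
time: 10.98
tcp_pos: [0.5422, 0.054, 0.0243]
ee_rot: [-3.142, -0.0, 1.496]
ft_force: [-0.5, -1.0, -0.6]
gripper_width: 0.0199
```

Emit:
{"fn": "arm_command", "kwargs": {
  "targets": [
    [0.0002, 0.002, 0, 0, 0, 0],
    [0, 0, 0, 0, 0, 0]
  ]
}}

```text
time: 11.22
tcp_pos: [0.5425, 0.0559, 0.0243]
ee_rot: [3.142, -0.0, 1.496]
ft_force: [-0.3, -2.0, -0.7]
gripper_width: 0.0205
```

Emit:
{"fn": "arm_command", "kwargs": {
  "targets": [
    [0.0002, 0.002, 0, 0, 0, 0],
    [0, 0, 0, 0, 0, 0]
  ]
}}

```text
time: 11.48
tcp_pos: [0.5423, 0.0568, 0.0242]
ee_rot: [-3.141, 0.001, 1.495]
ft_force: [-0.2, -2.8, -0.1]
gripper_width: 0.0203
```

Emit:
{"fn": "arm_command", "kwargs": {
  "targets": [
    [0.0002, 0.002, 0, 0, 0, 0],
    [0, 0, 0, 0, 0, 0]
  ]
}}

```text
time: 11.72
tcp_pos: [0.5422, 0.057, 0.0242]
ee_rot: [-3.14, 0.003, 1.494]
ft_force: [-0.6, -7.7, 0.4]
gripper_width: 0.0201
```

```bash
python3 - <<'E'
from h import *
print(arm.state()["tcp_pos"],arm.state()["ft_force"])
for c in ["wrist","scene"]:
  g=grab(c,c+"6")
  for l in ["file_grip","board_stop"]: print(c,l,tips(c,l)[:3])
u,v=map(int,w2px(g,(.55,.13,.03))); cv2.imwrite(f"pics/{c}6c.png",cv2.resize(cv2.cvtColor(g["frame"][max(v-60,0):v+60,max(0,u-80):u+80],cv2.COLOR_RGB2BGR),None,fx=5,fy=5,interpolation=cv2.INTER_CUBIC))
E
```

```text
[0.54220545 0.05696617 0.02423258] [-0.56991924 -7.70036481  0.3888243 ]
wrist file_grip [(0.96, [0.5432, 0.0743, 0.0256])]
wrist board_stop []
scene file_grip [(0.87, [0.418, -0.3877, 0.007]), (0.79, [0.8055, -0.2603, 0.0046]), (0.5, [0.5433, 0.0707, 0.028])]
scene board_stop [(0.88, [0.5539, 0.2115, 0.0188])]
```

View pics/scene6c.png

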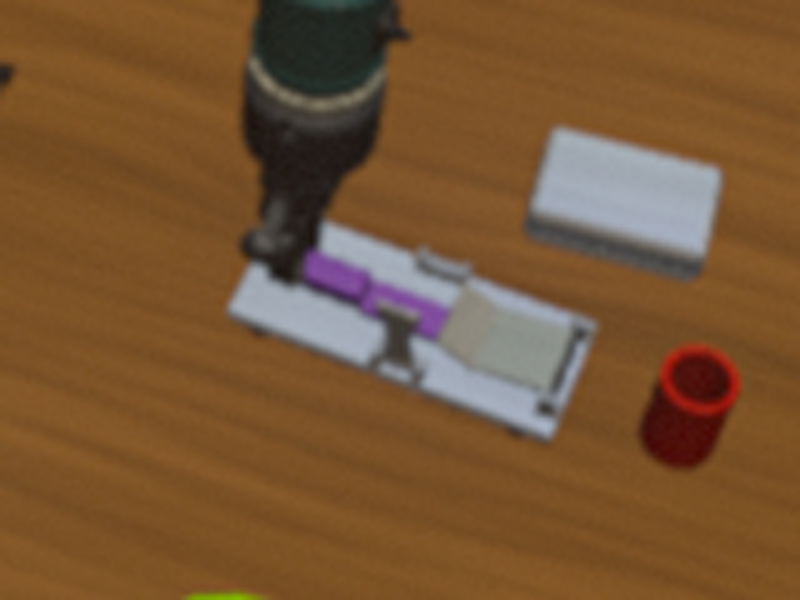

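View pics/wrist6.png

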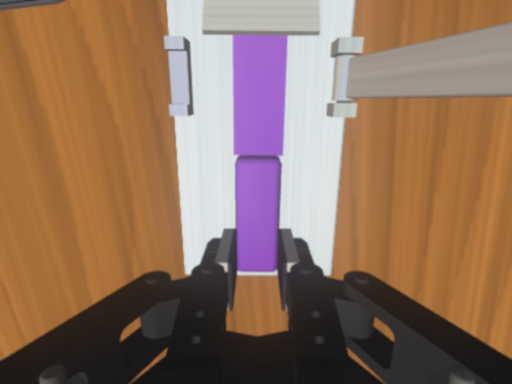

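The nose has met the stop: motion stalled with 7.7 N of resistance. I'll relax the push, release and lift away.

Emit:
{"fn": "arm_command", "kwargs": {
  "targets": [
    [-0.0002, -0.002, 0, 0, 0, 0],
    [0, 0, 0, 0, 0, 0]
  ]
}}

```text
time: 12.28
tcp_pos: [0.5424, 0.0568, 0.0243]
ee_rot: [-3.141, 0.001, 1.495]
ft_force: [-1.3, -4.3, 0.4]
gripper_width: 0.0201
```

Emit:
{"fn": "arm_command", "kwargs": {
  "targets": [
    [0, 0, 0, 0, 0, 0],
    [0, 0, 0, 0, 0, 0],
    [0, 0, 0, 0, 0, 0],
    [0, 0, 0.02, 0, 0, 0],
    [0, 0, 0.05, 0, 0, 0],
    [0, 0, 0.05, 0, 0, 0],
    [0, 0, 0.03, 0, 0, 0]
  ],
  "claw": -0.1
}}

```text
time: 13.15
tcp_pos: [0.5437, 0.0585, 0.1769]
ee_rot: [3.138, -0.001, 1.496]
ft_force: [-0.1, -0.2, 0.0]
gripper_width: 0.0387
```

```bash
python3 - <<'E'
from h import *
print(arm.state()["tcp_pos"],arm.state()["ft_force"],arm.state()["ee_rot"],arm.state()["joint_positions"].round(2))
for c in ["wrist","scene","side"]:
  g=grab(c,c+"7")
  for l in ["file_grip","board","board_stop","catch","keeper_tab"]: print(c,l,tips(c,l)[:3])
E
```

```text
[0.54365007 0.05850427 0.17693379] [-0.1196554  -0.1614856   0.00981583] [ 3.13800658e+00 -1.40929888e-03  1.49649365e+00] [-0.01  0.45 -0.24  2.05  0.17  0.65 -0.43]
wrist file_grip [(0.89, [0.5422, 0.0725, 0.0243])]
wrist board [(0.96, [0.548, 0.1329, -0.0008])]
wrist board_stop [(0.79, [0.5553, 0.2036, 0.0155]), (0.66, [0.5117, 0.1434, 0.0255])]
wrist catch [(0.96, [0.5126, 0.1442, 0.0232]), (0.54, [0.543, 0.0748, 0.0274])]
wrist keeper_tab [(0.46, [0.553, 0.2068, 0.0148]), (0.23, [0.5106, 0.1466, 0.0229])]
scene file_grip [(0.71, [0.5412, 0.0714, 0.0285])]
scene board [(0.84, [0.5491, 0.1321, 0.0014]), (0.53, [0.5652, 0.2958, -0.0013])]
scene board_stop [(0.82, [0.5561, 0.2128, 0.0191]), (0.29, [0.5423, 0.0718, 0.0269])]
scene catch [(0.73, [0.5149, 0.1388, 0.0243])]
scene keeper_tab [(0.62, [0.6209, 0.1257, 0.1107]), (0.47, [0.5491, 0.1309, -0.0002])]
side file_grip [(0.85, [0.8076, -0.2622, 0.0134]), (0.59, [0.4178, -0.3871, 0.0093]), (0.52, [0.5471, 0.0714, 0.0257])]
side board [(0.86, [0.5498, 0.1358, -0.0003]), (0.46, [0.5519, 0.1784, 0.0247])]
side board_stop [(0.66, [0.5566, 0.2133, 0.0174])]
side catch [(0.57, [0.5115, 0.143, 0.0282])]
side keeper_tab [(0.6, [0.6201, 0.1352, 0.1128])]
```

View pics/wrist7.png

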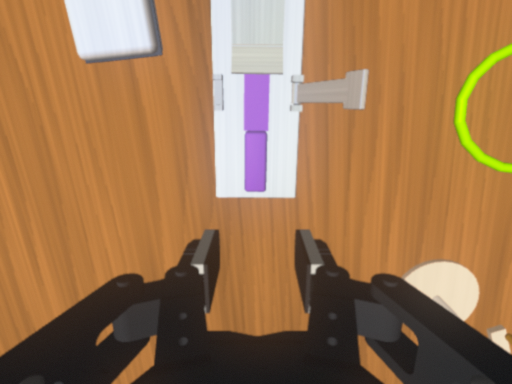

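The file lies in place, with its grip at (256,160) in the wrist view. The grip centre's y is 0.072, against 0.073 expected at the stop. The keeper leans out to the right, its tab at (358,90), at an angle of about 1.92. Next I'll shut the fingers, turn the tool 90° and go outside the bar.

Emit:
{"fn": "arm_command", "kwargs": {
  "targets": [
    [0.0118, 0.0078, 0, 0, 0, 0.174],
    [0.0118, 0.0078, 0, 0, 0, 0.174],
    [0.0118, 0.0078, 0, 0, 0, 0.174],
    [0.0118, 0.0078, 0, 0, 0, 0.174],
    [0.0118, 0.0078, 0, 0, 0, 0.174],
    [0.0118, 0.0078, 0, 0, 0, 0.174],
    [0.0118, 0.0078, 0, 0, 0, 0.174],
    [0.0118, 0.0078, 0, 0, 0, 0.174],
    [0.0118, 0.0078, 0, 0, 0, 0.17],
    [0, 0, 0, 0, 0, 0]
  ],
  "claw": -1
}}

```text
time: 15.3
tcp_pos: [0.6495, 0.1283, 0.1741]
ee_rot: [3.14, 0.0, 3.056]
ft_force: [0.2, -0.1, -1.3]
gripper_width: 0.0001
```

```bash
python3 - <<'E'
from h import *
print(arm.state()["tcp_pos"],arm.state()["joint_positions"].round(2))
d=grab("wrist","w8")
for l in ["keeper_tab","catch"]: print(l,tips("wrist",l)[:3])
E
```

```text
[0.64945576 0.12828332 0.17410079] [ 0.16  0.65 -0.64  1.78  0.49  0.87  0.78]
keeper_tab [(0.75, [0.6148, 0.1343, 0.1159])]
catch [(0.69, [0.5125, 0.1444, 0.0267])]
```

View pics/w8.png

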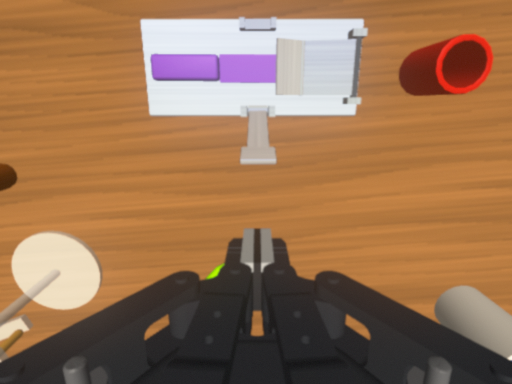

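The shut fingers (column 258) line up with the keeper tab (258,155). I'll lower outside the bar and sweep it over.

Emit:
{"fn": "arm_command", "kwargs": {
  "targets": [
    [0, 0, -0.04, 0, 0, 0],
    [0, 0, -0.032, 0, 0, 0],
    [0, 0, 0, 0, 0, 0],
    [-0.0124, 0.0011, 0.001, 0, 0, 0],
    [-0.0124, 0.0011, 0.001, 0, 0, 0],
    [-0.0124, 0.0011, 0.001, 0, 0, 0],
    [-0.0124, 0.0011, 0.001, 0, 0, 0],
    [-0.014, 0.0013, -0.001, 0, 0, 0],
    [-0.014, 0.0013, -0.001, 0, 0, 0],
    [0, 0, 0, 0, 0, 0]
  ]
}}

```text
time: 16.7
tcp_pos: [0.5692, 0.1349, 0.104]
ee_rot: [-3.141, -0.002, 3.059]
ft_force: [0.6, 0.6, -0.1]
gripper_width: -0.0001
```

```bash
python3 - <<'E'
from h import *
print(arm.state()["tcp_pos"],arm.state()["ft_force"])
g=grab("wrist","w9"); g=grab("side","s9")
u,v=map(int,w2px(g,(.55,.13,.05))); cv2.imwrite(f"pics/s9c.png",cv2.resize(cv2.cvtColor(g["frame"][max(v-60,0):v+60,max(0,u-80):u+80],cv2.COLOR_RGB2BGR),None,fx=5,fy=5,interpolation=cv2.INTER_CUBIC))
E
```

```text
[0.56921889 0.13488823 0.10398522] [ 0.59634795  0.57075467 -0.13072461]
```

View pics/w9.png

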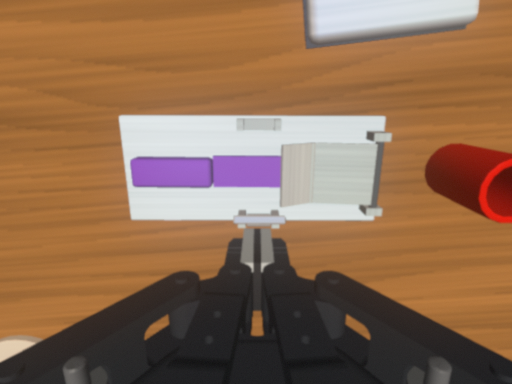

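View pics/s9c.png

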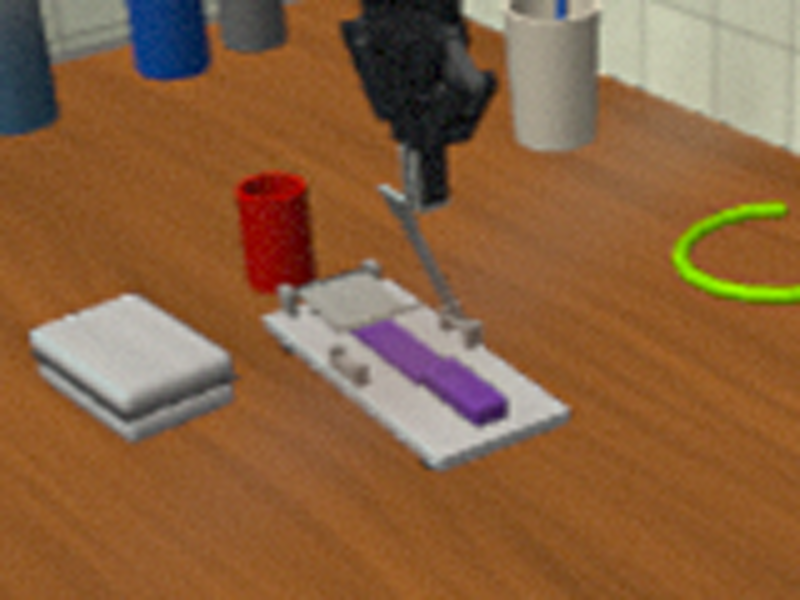

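The bar follows the fingers and is at about 70° in the side view. I'll continue the arc.

Emit:
{"fn": "arm_command", "kwargs": {
  "targets": [
    [-0.0135, 0.0012, -0.0055, 0, 0, 0],
    [-0.0135, 0.0012, -0.0055, 0, 0, 0],
    [-0.009, 0.0009, -0.007, 0, 0, 0],
    [-0.009, 0.0009, -0.007, 0, 0, 0],
    [-0.0075, 0.0007, -0.0095, 0, 0, 0],
    [-0.0075, 0.0007, -0.0095, 0, 0, 0],
    [-0.003, 0.0003, -0.0075, 0, 0, 0],
    [0, 0, 0, 0, 0, 0]
  ]
}}

```text
time: 17.8
tcp_pos: [0.5076, 0.1407, 0.0521]
ee_rot: [-3.141, -0.001, 3.058]
ft_force: [0.0, 0.1, -0.4]
gripper_width: -0.0002
```

```bash
python3 - <<'E'
from h import *
print(arm.state()["tcp_pos"],arm.state()["ft_force"])
g=grab("wrist","w10"); g=grab("side","s10")
u,v=map(int,w2px(g,(.55,.13,.05))); cv2.imwrite(f"pics/s10c.png",cv2.resize(cv2.cvtColor(g["frame"][max(v-60,0):v+60,max(0,u-80):u+80],cv2.COLOR_RGB2BGR),None,fx=5,fy=5,interpolation=cv2.INTER_CUBIC))
E
```

```text
[0.50755569 0.14066947 0.05209777] [ 0.01966161  0.14923275 -0.44507118]
```

View pics/w10.png

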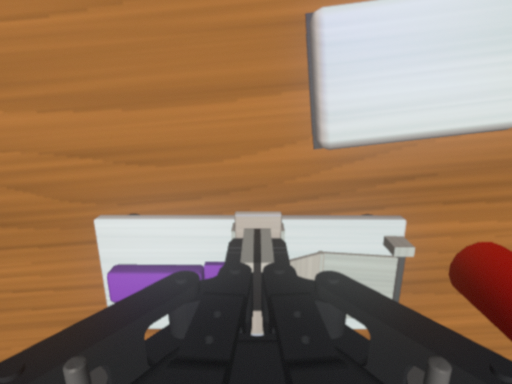

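View pics/s10c.png

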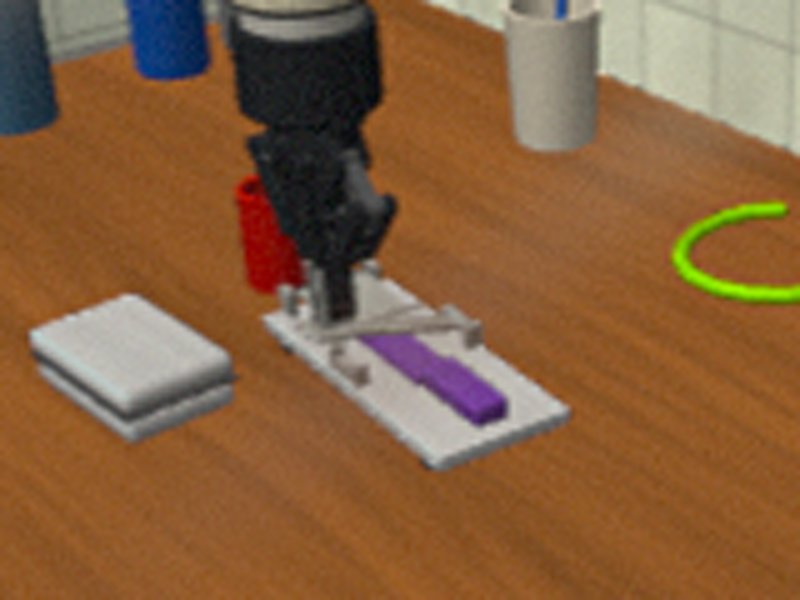

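The bar is nearly down, with the tab under the fingertips. I'll press down onto the catch.

Emit:
{"fn": "arm_command", "kwargs": {
  "targets": [
    [-0.004, 0.0004, -0.006, 0, 0, 0],
    [-0.003, 0.0003, -0.006, 0, 0, 0],
    [0, 0, -0.006, 0, 0, 0],
    [0, 0, -0.005, 0, 0, 0],
    [0, 0, -0.001, 0, 0, 0],
    [0, 0, 0, 0, 0, 0]
  ]
}}

```text
time: 18.65
tcp_pos: [0.5013, 0.1415, 0.0287]
ee_rot: [-3.142, -0.0, 3.058]
ft_force: [-1.2, 0.3, -0.3]
gripper_width: -0.0001
```

Emit:
{"fn": "arm_command", "kwargs": {
  "targets": [
    [0, 0, -0.002, 0, 0, 0],
    [0, 0, 0, 0, 0, 0]
  ]
}}

```text
time: 18.9
tcp_pos: [0.5015, 0.1416, 0.0277]
ee_rot: [-3.141, 0.001, 3.058]
ft_force: [-1.9, -1.5, 8.2]
gripper_width: 0.0003
```

Emit:
{"fn": "arm_command", "kwargs": {
  "targets": [
    [0, 0, -0.002, 0, 0, 0],
    [0, 0, 0, 0, 0, 0],
    [0, 0, 0, 0, 0, 0]
  ]
}}

```text
time: 19.27
tcp_pos: [0.5015, 0.1416, 0.0271]
ee_rot: [-3.141, 0.002, 3.058]
ft_force: [-4.6, -2.1, 21.2]
gripper_width: -0.0
```

Emit:
{"fn": "arm_command", "kwargs": {
  "targets": [
    [0, 0, 0.01, 0, 0, 0],
    [0, 0, 0.04, 0, 0, 0],
    [0, 0, 0.05, 0, 0, 0],
    [0.03, -0.03, 0.04, 0, 0, 0],
    [0.03, -0.03, 0, 0, 0, 0],
    [0.03, -0.03, 0, 0, 0, 0],
    [0, 0, 0, 0, 0, 0]
  ]
}}

```text
time: 20.15
tcp_pos: [0.5938, 0.047, 0.1646]
ee_rot: [-3.14, 0.002, 3.05]
ft_force: [0.5, 0.1, 0.5]
gripper_width: 0.0
```

```bash
python3 - <<'E'
from h import *
print(arm.state()["time"],arm.state()["tcp_pos"],arm.state()["ft_force"])
for c in ["wrist","scene","side"]:
  g=grab(c,c+"11")
  for l in ["file_grip","keeper_tab","catch","board_stop","soap_case","roller","polish"]: print(c,l,tips(c,l)[:2])
  if c!="wrist":
    u,v=map(int,w2px(g,(.55,.13,.05))); cv2.imwrite(f"pics/{c}11c.png",cv2.resize(cv2.cvtColor(g["frame"][max(v-60,0):v+60,max(0,u-80):u+80],cv2.COLOR_RGB2BGR),None,fx=5,fy=5,interpolation=cv2.INTER_CUBIC))
E
```

```text
20.15 [0.5938197  0.04702558 0.16456058] [0.51916054 0.1234104  0.49890414]
wrist file_grip [(0.78, [0.5453, 0.074, 0.0259])]
wrist keeper_tab [(0.88, [0.4938, 0.1442, 0.0319])]
wrist catch [(0.55, [0.5107, 0.143, 0.0259])]
wrist board_stop []
wrist soap_case []
wrist roller [(0.6, [0.5668, 0.291, -0.0018])]
wrist polish [(0.7, [0.6283, -0.1411, -0.0034])]
scene file_grip [(0.64, [0.5427, 0.0723, 0.0279]), (0.61, [0.4201, -0.3874, 0.0035])]
scene keeper_tab [(0.63, [0.5004, 0.1375, 0.0275]), (0.31, [0.4298, 0.2317, 0.0004])]
scene catch [(0.66, [0.5169, 0.14, 0.0229])]
scene board_stop [(0.93, [0.5572, 0.2138, 0.0192])]
scene soap_case [(0.67, [0.4291, 0.2324, -0.0004])]
scene roller [(0.56, [0.5657, 0.2962, -0.002]), (0.35, [0.631, -0.1423, -0.0018])]
scene polish [(0.6, [0.6282, -0.1413, -0.0028])]
side file_grip [(0.83, [0.4177, -0.3889, 0.0079]), (0.74, [0.8056, -0.2638, 0.011])]
side keeper_tab [(0.7, [0.502, 0.1411, 0.0297]), (0.7, [0.55, 0.177, 0.0209])]
side catch [(0.88, [0.5133, 0.142, 0.0235])]
side board_stop [(0.87, [0.5571, 0.212, 0.0178]), (0.66, [0.5549, 0.2135, 0.0201])]
side soap_case [(0.93, [0.4297, 0.2288, -0.0007]), (0.35, [0.7503, 0.1178, -0.0017])]
side roller [(0.77, [0.5646, 0.2952, 0.0012])]
side polish [(0.5, [0.6313, -0.14, 0.0003])]
```

View pics/wrist11.png

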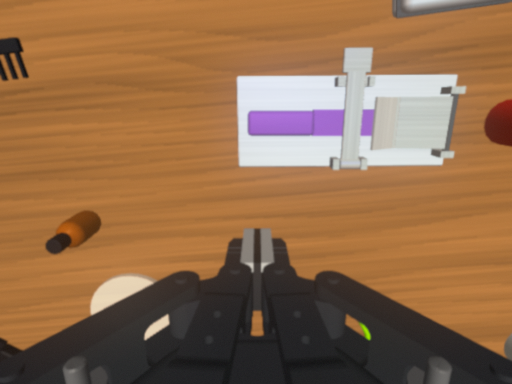

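View pics/side11c.png

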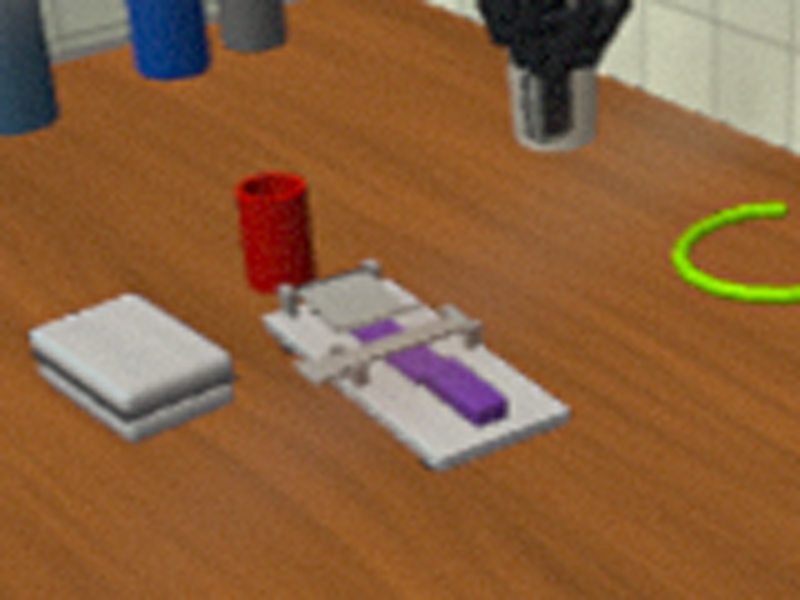

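View pics/scene11c.png

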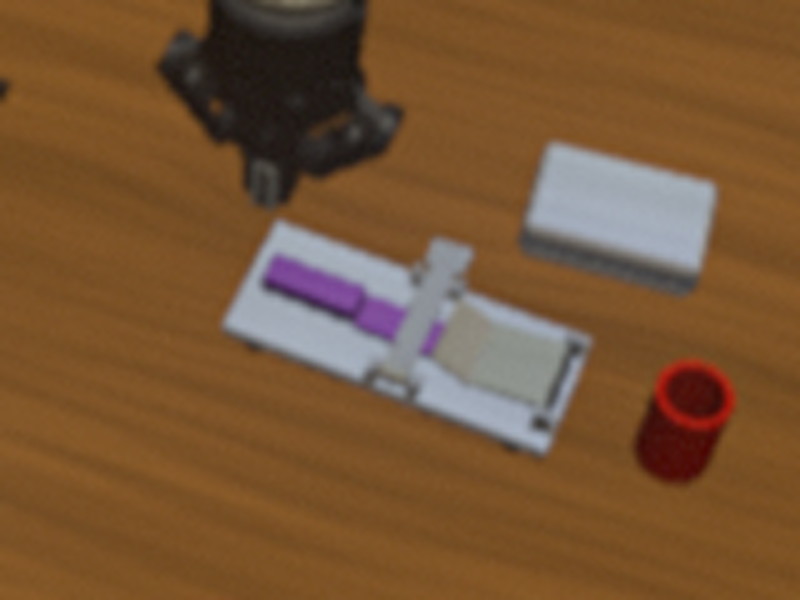

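The keeper lies across the blade between the cheeks, and the file sits square under the clip. Its rear is about 9–10 mm from the board's near end, which puts the nose at the stop. I'm handing in the job.

```bash
python3 -c "
from h import *
print(arm.finish_job())"
```

```text
the job is handed in; nothing more can be done
None
```

The violet file is put away on the board and the keeper bar is shut over it. I handed the job in a little after 20 s on the clock, well inside the 51 s limit; it reports no verdict.

**File:** I slid it in blade first under the clip until it stalled on the end stop with about 8 N of resistance. Before hand-in the grip centre measured y 0.072–0.074, against 0.073 expected with the nose at the stop. The file lay centred and in line with the board. I could not see the nose itself under the clip, and I did not measure the clip's angle.

**Keeper:** I swept it over with shut fingers and pressed it onto its ledge with about 21 N. The tip height was 27–28 mm, against 28 mm for a shut bar. After I let go, the pictures show it level between the cheeks, and the networks put the tab at z 0.028–0.032.

**Surroundings:** The soap case, roller and polish measured where they were or look unmoved. I did not re-measure the comb, headband and earring stand at the end, but the arm did not go near them at low height. At hand-in the arm was clear of everything.

No check failed. The one disagreement was the keeper tab's position: the wrist camera read it about 8 mm away from the other two, while the pictures agree that it is shut.

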